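# Put the bench things back on their own stands

## Task

The four things on the bench have been put on one another's stands. Set each upright in the middle of its own stand: the bur stand on the round one, the plaster model on the triangular one, the screw-lid jar on the square one and the small dish on the oblong one. Every stand is taken at the start, so park things on the empty cork mat on the way, and let nothing tip over.

Things in the scene. Friction and masses are not known exactly. Their poses are not given: they have to be found in the camera images.
- bur_stand: Loose round bur stand: a low drum full of upright rotary burs, 64 mm across and 63 mm high, about 0.28 kg. Foot 64 mm across up to 8 mm, drum 61 mm across from 9 to 26 mm (grip it there, at any yaw, or by the knob), and a central knob 14 mm across at 55 to 63 mm. Origin: centre of its underside; z up.
- plaster_model: Loose plaster dental arch model, off-white, horseshoe of teeth on a flat base, 50 mm along its x, 61 mm along its y, 31 mm high, about 0.075 kg. Grip it by the base, across its y (61 mm), with the fingers at most 16 mm above its underside: only the base, 16 mm high, is solid to the touch. Origin: middle of its outline at the underside; z up.
- jar: Loose round jar with a black screw lid, 44 mm across and 52 mm high, about 0.09 kg; body up to 36 mm, lid above. Grip the body at any yaw. Origin: centre of its underside; z up.
- dish: Loose small see-through glass dappen dish (looks grey on a dark stand) with a waist, 33 mm across and 27 mm high, about 0.05 kg; solid to the touch, as wide as its rim all the way. Grip at any yaw. Origin: centre of its underside; z up.
- round_stand: The bur stand's place. Fixed low stand of black plastic, 10 mm high, with a flat top and no rim. Origin: centre of its underside, on the counter; z up, its top is at +10 mm. Round, 92 mm across.
- triangle_stand: The plaster model's place. Fixed low stand of black plastic, 10 mm high, with a flat top and no rim. Origin: centre of its underside, on the counter; z up, its top is at +10 mm. Equilateral triangle, corners 74 mm from the centre, sides about 37 mm from it; one corner points along its +x.
- square_stand: The jar's place. Fixed low stand of black plastic, 10 mm high, with a flat top and no rim. Origin: centre of its underside, on the counter; z up, its top is at +10 mm. Square, 84 x 84 mm.
- oblong_stand: The dish's place. Fixed low stand of black plastic, 10 mm high, with a flat top and no rim. Origin: centre of its underside, on the counter; z up, its top is at +10 mm. 66 mm along its x, 130 mm along its y. At the start each of the four things stands within 8 mm of the middle of some stand not its own; which one varies.
- cork_mat: Fixed thin cork mat, 100 x 100 x 4 mm, empty at the start: room to park one thing. Origin: centre of its underside; its top is at +4 mm. Mat and stands lie at least 140 mm apart, centre to centre; only low things (under 20 mm) lie between them, taller ones (up to 160 mm) at the far edge and right side. At the left (y over 0.5 m) a lamp overhangs: swing the arm in to the near middle first.

How it is judged:
At the end, for the whole second after the job is handed in: Each of the four things stands upright (within 0.12 rad) and at rest on top of its own stand, its centre within 15 mm of the stand's centre horizontally: bur stand on round, plaster model on triangular, jar on square, dish on oblong (horizontal distance between bur_stand and round_stand below 0.015 m and z of bur_stand in the frame of round_stand between 0.006 and 0.015 m and angle between each of bur_stand, plaster_model, jar, dish's own z axis and vertical below 0.12 rad and linear speed of each of bur_stand, plaster_model, jar, dish below 0.02 m/s and angular speed of each of bur_stand, plaster_model, jar, dish below 0.2 rad/s and horizontal distance between plaster_model and triangle_stand below 0.015 m and z of plaster_model in the frame of triangle_stand between 0.006 and 0.015 m and horizontal distance between jar and square_stand below 0.015 m and z of jar in the frame of square_stand between 0.006 and 0.015 m and horizontal distance between dish and oblong_stand below 0.015 m and z of dish in the frame of oblong_stand between 0.006 and 0.015 m); the robot touches nothing.
It fails at once if the bur stand is tipped over (tilted more than 0.6 rad) (angle between bur_stand's own z axis and vertical above 0.6 rad).
It fails at once if the plaster model is tipped over (tilted more than 0.6 rad) (angle between plaster_model's own z axis and vertical above 0.6 rad).
It fails at once if the jar is tipped over (tilted more than 0.6 rad) (angle between jar's own z axis and vertical above 0.6 rad).
It fails at once if the dish is tipped over (tilted more than 0.6 rad) (angle between dish's own z axis and vertical above 0.6 rad).
It also fails if it takes over 152 s, if anything falls off the work surface, if the arm or the gripper's body presses on something with over 40 N, if the wrist force passes 120 N, or if a joint passes its speed limit or range.

## Robot

A 7-joint arm with a two-finger parallel gripper is mounted at the origin on a cart in front of the work surface, level with it; the furniture and walls round the work are solid. World frame = base frame: x ahead of the robot, y to its left, z up, the work surface at z = 0. Lengths are in m, angles in rad, forces in N, time in s.
With the tool pointing down it reaches from about 0.425 to 0.95 m from the base axis. Payload 4.7 kg.
Tool frame: the origin (TCP) lies midway between the tips of the shut fingers; the grasp point (between the pads) lies 19 mm behind it; z points along the fingers, y is the line along which they close (so a half turn about z gives the same grasp; the last joint's range is limited). The gripper opens to 87 mm and grips with 3 to 60 N. Pads are 19 mm wide; open, the fingers measure 117 mm over their backs; the gripper's body (75 mm by 190 mm) begins 51 mm behind the grasp point.
Start: joints at [-1.319, 0.469, -0.049, 1.532, 0.024, 1.141, -0.082], TCP at [0.187, 0.649, 0.197] pointing down, gripper open.
Joint ranges: [-2.59, 2.59], [-0.33, 1.99], [-1.39, 1.29], [0.1, 2.45], [-1.04, 4.18], [0.21, 1.99], [-2.66, 2.66]. Speed limits (rad/s): [2.57, 2.57, 3.14, 3.14, 3.14, 3.14, 3.14].

## Interface

Orientations are given as a unit quaternion [x, y, z, w].
In Python, from plant import status, viewer, job gives the robot as it stands.
- The arm moves only by the shell command python3 -m crank 'ROWS' [FORCE]. ROWS is JSON, a list of rows, each an object with "claw": the finger opening in mm, from 0 to 87; "translation": the shift along the tool's x, y, z in units of 50 mm (1.0 is 50 mm), a list of three; "delta_rot": the turn, a rotation vector about the tool's x, y, z in units of 8 degrees (1.0 is 8 degrees), a list of three. A call has 1 to 8 rows; each row shifts and turns the commanded pose from where the row before left it, along the tool's axes as they then stand; what a row does not reach is not made up. A row lasts 1/8 s, in which the tool goes at most 62.5 mm and 10.7 degrees, less where a joint would pass 70% of its speed; a pose out of reach is approached as far as the arm can. A call is refused whole if a number of a shift passes 1 or a number of a turn 1, either way. A call with a gripper value outside its range is refused whole. The fingers move at their own pace and stop on an object; FORCE is the grip in N (left out, the last holds). Time passes only in rows, so rows that do not move let the fingers close. It gives the time, the measured TCP pose, the force, the opening and the grip force at its end, in the units of the state.
- status.sense(): the state, without advancing time (a new reading comes with each control period).
- viewer.read_camera(name): name is "scene" or "top"; returns the picture (400x640x3 uint8, blue, green, red); there is no depth.
- viewer.get_calibration(name): a dict with "K" (3x3 intrinsics, pixels), "R" (3x3) and "t" (3): a world point X has camera coordinates R X + t. Camera axes: x right, y down, z forward; pixel columns grow to the right and rows downward; lengths in m; the calibration is good to about 2 mm. A picture is of the moment at which its call begins. get_calibration takes no time and is no camera call.
- job.finish_job(): hands the job in; it is judged then, once.
The state is a dict: "time_s": time; "joints": joint angles; "joint_velocities": joint speeds; "tau": joint torques, N m; "eef_pos": TCP position; "eef_rot": TCP orientation; "ft_force": force on the tool from outside, world axes, zero at the start; "wrist_torque": the same for the moment, N m; "gripper_width": opening from 0.0 (shut) to 1.0 (fully open); "grip_force": force on a finger pad.
Only numpy, scipy, OpenCV 4.12 (cv2) and the standard library are available. Lean on these libraries where they do the work, as an engineer would, in place of code of your own. Each camera call takes 0.05 s, during which the arm holds its last target. There are 200 camera calls.

## Working session

There is one attempt and no reset: what is moved stays moved. The work goes in short steps, Python scripts to look and compute and a shell command to move; the robot and the scene stay as the last step left them, time stands still between calls to the robot, and variables do not carry over. Pictures are saved under pics/ and viewed, at most 14 in all, crops included, and the job is handed in when it is done.

```bash
mkdir -p pics; python3 - <<'E'
from plant import status, viewer
import cv2,numpy as np
s=status.sense();print({k:np.round(v,3).tolist() for k,v in s.items()})
for n in("scene","top"):
    cv2.imwrite(f"pics/{n}0.png",viewer.read_camera(n)); c=viewer.get_calibration(n); print(n,{k:np.round(v,4).tolist() for k,v in c.items()})
E
```

```text
{'time_s': 0.0, 'joints': [-1.319, 0.469, -0.049, 1.534, 0.024, 1.141, -0.082], 'joint_velocities': [-0.002, 0.0, 0.001, 0.0, 0.0, 0.0, -0.0], 'tau': [0.001, -50.798, -0.081, -23.615, -0.062, 0.038, 0.0], 'eef_pos': [0.187, 0.648, 0.196], 'eef_rot': [0.14, 0.99, -0.001, -0.0], 'ft_force': [-0.944, -0.619, 0.018], 'wrist_torque': [-0.039, 0.001, -0.012], 'grip_force': 0.0, 'gripper_width': 1.002}
scene {'K': [[399.4977, 0.0, 324.0705], [0.0, 399.4977, 206.8052], [0.0, 0.0, 1.0]], 'R': [[0.8848, -0.4659, -0.0109], [-0.3507, -0.6501, -0.6741], [0.3069, 0.6002, -0.7386]], 't': [-0.4917, 0.2356, 0.725]}
top {'K': [[474.537, 0.0, 308.9316], [0.0, 474.537, 203.0877], [0.0, 0.0, 1.0]], 'R': [[0.0125, -0.9999, -0.0062], [-0.9947, -0.0118, -0.102], [0.1019, 0.0075, -0.9948]], 't': [0.0172, 0.5661, 0.9552]}
```

View pics/top0.png

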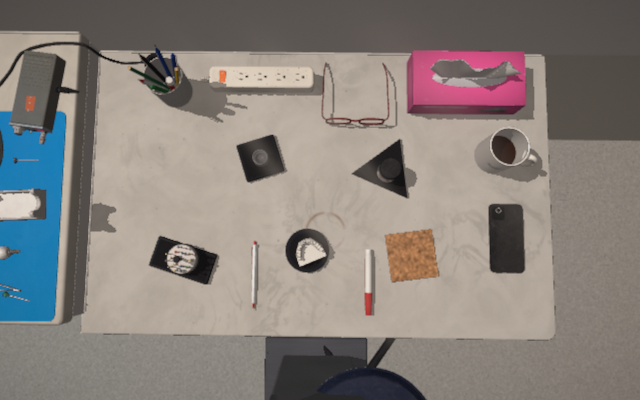

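View pics/scene0.png

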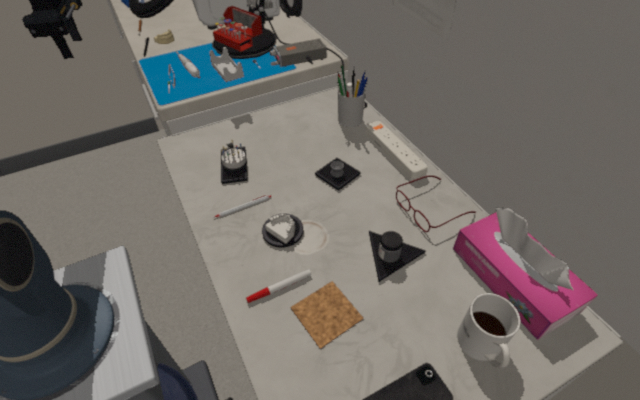

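The top view shows the bur stand on the oblong stand (183,260), plaster on the round one (308,250), jar on the triangle (388,168) and dish on the square (261,157). The mat is at (412,255). Next I'll rectify the image onto known height planes and measure.

```bash
cat > h.py <<'E'
import cv2,numpy as np
from plant import status,viewer
def ray(uv,h,cam="top"):
    c=viewer.get_calibration(cam);K,R,t=map(np.array,(c["K"],c["R"],c["t"]))
    H=K@np.c_[R[:,:2],R[:,2]*h+t]
    p=np.linalg.solve(H,[*uv,1]);return p[:2]/p[2]
def rect(img,h,cx,cy,half=.1,ppm=1000,cam="top"):
    "crop: up=+x, left=+y"
    c=viewer.get_calibration(cam);K,R,t=map(np.array,(c["K"],c["R"],c["t"]))
    H=K@np.c_[R[:,:2],R[:,2]*h+t]
    A=np.array([[0,-1/ppm,cx+half],[-1/ppm,0,cy+half],[0,0,1]])
    n=int(2*half*ppm)
    return cv2.warpPerspective(img,H@A,(n,n),flags=cv2.INTER_CUBIC|cv2.WARP_INVERSE_MAP)
def towld(uv,cx,cy,half=.1,ppm=1000): return np.array([cx+half-uv[1]/ppm,cy+half-uv[0]/ppm])
E
python3 - <<'E'
from h import *
im=cv2.imread("pics/top0.png")
S={"oblong":((183,260),.07),"round":((308,250),.026),"triangle":((385,170),.062),"square":((261,157),.037),"mat":((412,255),.004)}
rows=[]
for n,(uv,h) in S.items():
    c=ray(uv,.01); a=rect(im,.01,*c); g=cv2.cvtColor(a,cv2.COLOR_BGR2GRAY)
    if n=="mat": m=(cv2.cvtColor(a,cv2.COLOR_BGR2HSV)[...,1]>90).astype(np.uint8)
    else: m=(g<75).astype(np.uint8)
    m=cv2.morphologyEx(m,cv2.MORPH_OPEN,np.ones((5,5)))
    cs,_=cv2.findContours(m,0,2); k=cv2.convexHull(max(cs,key=cv2.contourArea))
    v=a.copy(); v=np.clip(255*(v/255.)**.6,0,255).astype(np.uint8); cv2.drawContours(v,[k],-1,(0,255,0),1)
    if n=="round":
        p,r=cv2.minEnclosingCircle(k);x,y,w,hh=cv2.boundingRect(k);print("bb",w,hh);print(n,towld(p,*c),r)
    elif n=="triangle":
        _,T=cv2.minEnclosingTriangle(k);T=T[:,0];p=T.mean(0);print(n,towld(p,*c),np.linalg.norm(T-p,axis=1),[towld(q,*c).round(3) for q in T])
    else:
        r=cv2.minAreaRect(k);print(n,towld(r[0],*c),r[1:])
    w=rect(im,h,*c); w=np.clip(255*(w/255.)**.6,0,255).astype(np.uint8)
    for i in range(0,200,20):cv2.line(w,(i,0),(i,4 if i!=100 else 12),(0,0,255));cv2.line(w,(0,i),(4 if i!=100 else 12,i),(0,0,255))
    print(" crop c",c.round(4)); rows.append(np.vstack([v,w]))
cv2.imwrite("pics/r.png",cv2.resize(np.hstack(rows[:4]),None,fx=1,fy=1))
E
```

```text
oblong [0.4347517  0.25108823] ((56.60476303100586, 66.09159851074219), 18.43494987487793)
 crop c [0.445  0.2862]
bb 89 90
round [0.46846513 0.02686179] 45.51979064941406
 crop c [0.469 0.025]
triangle [ 0.64136095 -0.13946187] [72.9908  73.98997 73.86867] [array([ 0.633, -0.067]), array([ 0.582, -0.183]), array([ 0.709, -0.168])]
 crop c [ 0.6404 -0.1367]
square [0.66327749 0.12930927] ((83.9978256225586, 83.09925842285156), 71.87813568115234)
 crop c [0.6655 0.1279]
mat [ 0.46115531 -0.19095907] ((98.47589874267578, 98.78067016601562), 82.11685943603516)
 crop c [ 0.4614 -0.1923]
```

View pics/r.png

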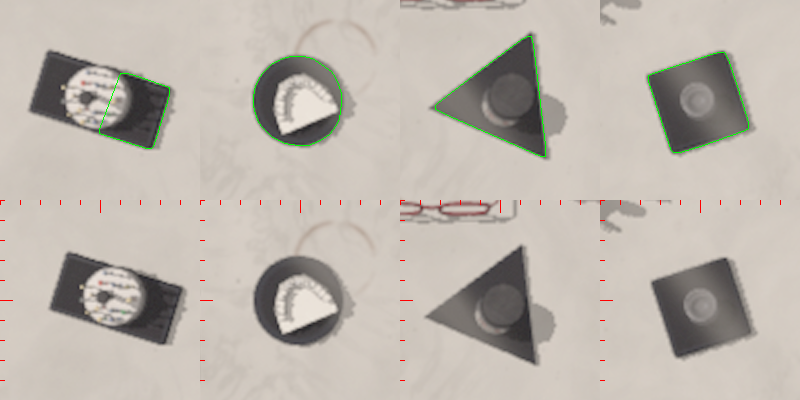

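The rectified tiles confirm the stand fits: square 84x83, triangle corners at 73–74 mm, circle 91 and mat 98.6. The oblong corners in tile 1, (47,50),(170,88),(152,150),(29,111), put its centre at (0.445,0.287). The object centres all lie within about 9 mm of the stand centres. I'll park the plaster on the mat first.

```bash
cat >> h.py <<'E'
from scipy.spatial.transform import Rotation as Ro
def go(x,y,z,yaw=90):
    s=status.sense();R=Ro.from_quat(s["eef_rot"]).as_matrix()
    d=R.T@(np.array([x,y,z])-s["eef_pos"])/.05
    a=np.degrees(np.arctan2(R[1,1],R[0,1]))
    t=-((yaw-a+90)%180-90)/8
    tilt=np.degrees(np.arccos(-R[2,2]))
    print("t",round(s["time_s"],2),"pos",np.round(s["eef_pos"],4),"yaw",a.round(2),"tilt",tilt.round(2),"| shift units",d.round(2),"turn units",t.round(2))
E
python3 -m crank '[{"claw":87,"translation":[-0.74,-0.82,0],"delta_rot":[0,0,0]},{"claw":87,"translation":[-0.74,-0.82,0],"delta_rot":[0,0,0]},{"claw":87,"translation":[-0.74,-0.82,0],"delta_rot":[0,0,0]},{"claw":87,"translation":[-0.74,-0.82,0],"delta_rot":[0,0,0]},{"claw":87,"translation":[-0.74,-0.82,0],"delta_rot":[0,0,0]},{"claw":87,"translation":[-0.74,-0.82,0],"delta_rot":[0,0,0]},{"claw":87,"translation":[-0.74,-0.82,0],"delta_rot":[0,0,0]},{"claw":87,"translation":[-0.74,-0.82,0],"delta_rot":[0,0,0]}]'
python3 -m crank '[{"claw":87,"translation":[0,0,0],"delta_rot":[0,0,-1]},{"claw":87,"translation":[0,0,0],"delta_rot":[0,0,-1]},{"claw":87,"translation":[0,0,0],"delta_rot":[0,0,-1]},{"claw":87,"translation":[0,0,0],"delta_rot":[0,0,-1]},{"claw":87,"translation":[0,0,0],"delta_rot":[0,0,-0.9]},{"claw":87,"translation":[0,0,0],"delta_rot":[0,0,0]}]'
python3 -c "from h import *;go(.471,.025,.1,112.8)"
```

```text
time_s: 1.1
eef_pos: [0.381, 0.2496, 0.1966]
eef_rot: [0.14, 0.99, 0.0, -0.0]
ft_force: [1.1, -0.3, -0.6]
gripper_width: 1.0
grip_force: 0.0
time_s: 1.85
eef_pos: [0.3803, 0.2512, 0.1965]
eef_rot: [-0.2, 0.98, -0.0, -0.0]
ft_force: [0.3, 0.1, 0.2]
gripper_width: 1.0
grip_force: 0.0
t 1.85 pos [0.3803 0.2512 0.1965] yaw 113.02 tilt 0.04 | shift units [ 0.1  -4.87  1.93] turn units 0.03
```

```bash

python3 -m crank '[{"claw":87,"translation":[0,-0.81,0.2],"delta_rot":[0,0,0]},{"claw":87,"translation":[0,-0.81,0.2],"delta_rot":[0,0,0]},{"claw":87,"translation":[0,-0.81,0.2],"delta_rot":[0,0,0]},{"claw":87,"translation":[0.05,-0.81,0.3],"delta_rot":[0,0,0]},{"claw":87,"translation":[0.05,-0.81,0.4],"delta_rot":[0,0,0]},{"claw":87,"translation":[0,-0.82,0.6],"delta_rot":[0,0,0]},{"claw":87,"translation":[0,0,0],"delta_rot":[0,0,0]}]'
python3 - <<'E'
from h import *
go(.471,.025,.014,112.8)
for n in("scene","top"): cv2.imwrite(f"pics/{n}1.png",viewer.read_camera(n))
E
```

```text
time_s: 2.72
eef_pos: [0.4705, 0.0221, 0.0999]
eef_rot: [-0.196, 0.981, -0.001, -0.002]
ft_force: [-0.6, -0.2, 0.2]
gripper_width: 1.004
grip_force: 0.0
t 2.73 pos [0.4705 0.0221 0.0999] yaw 112.64 tilt 0.26 | shift units [-0.04  0.05  1.72] turn units -0.02
```

View pics/scene1.png

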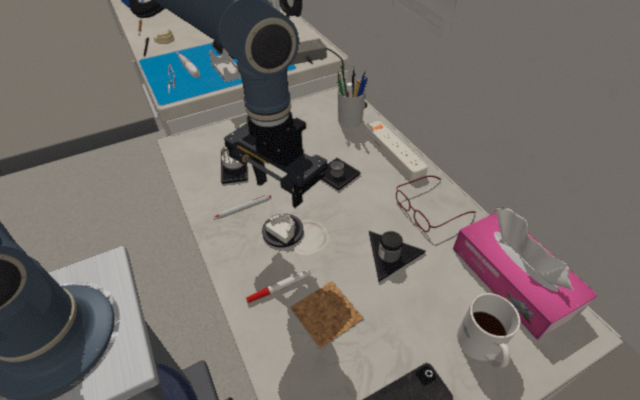

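The fingers straddle the plaster, with the tips near (265,182) and (297,200); the projected TCP (281,201) agrees. Descending to grip.

```bash

python3 -m crank '[{"claw":87,"translation":[-0.04,0.05,0.5],"delta_rot":[0,0,0]},{"claw":87,"translation":[0,0,0.5],"delta_rot":[0,0,0]},{"claw":87,"translation":[0,0,0.4],"delta_rot":[0,0,0]},{"claw":87,"translation":[0,0,0.3],"delta_rot":[0,0,0]},{"claw":87,"translation":[0,0,0],"delta_rot":[0,0,0]}]'
python3 -m crank '[{"claw":50,"translation":[0,0,0],"delta_rot":[0,0,0]},{"claw":50,"translation":[0,0,0],"delta_rot":[0,0,0]},{"claw":50,"translation":[0,0,0],"delta_rot":[0,0,0]},{"claw":50,"translation":[0,0,0],"delta_rot":[0,0,0]},{"claw":50,"translation":[0,0,0],"delta_rot":[0,0,0]},{"claw":50,"translation":[0,0,0],"delta_rot":[0,0,0]},{"claw":50,"translation":[0,0,0],"delta_rot":[0,0,0]},{"claw":50,"translation":[0,0,0],"delta_rot":[0,0,0]}]' 15
python3 -c "from h import *;go(.461,-.191,.1,90)"
```

```text
time_s: 3.45
eef_pos: [0.4719, 0.0295, 0.0164]
eef_rot: [-0.201, 0.98, 0.0, -0.001]
ft_force: [-0.0, 0.7, 0.2]
gripper_width: 0.998
grip_force: 0.0
time_s: 4.45
eef_pos: [0.4724, 0.0286, 0.0167]
eef_rot: [-0.2, 0.98, 0.0, -0.0]
ft_force: [1.2, -0.0, 0.1]
gripper_width: 0.576
grip_force: 0.0
t 4.45 pos [0.4724 0.0286 0.0167] yaw 113.11 tilt 0.01 | shift units [ 1.93 -3.95 -1.67] turn units 2.89
```

The fingers reached 50 mm with no grip force, so I need a look.

```bash
python3 - <<'E'
from h import *
a=viewer.read_camera("scene");b=viewer.read_camera("top");cv2.imwrite("pics/top2.png",b);cv2.imwrite("pics/scene2.png",a)
f=lambda i,r0,r1,c0,c1:cv2.resize(i[r0:r1,c0:c1],(400,400),interpolation=cv2.INTER_CUBIC)
cv2.imwrite("pics/c2.png",np.hstack([f(a,150,270,220,340),f(b,190,310,248,368)]))
E
```

```text
(no output)
```

View pics/c2.png

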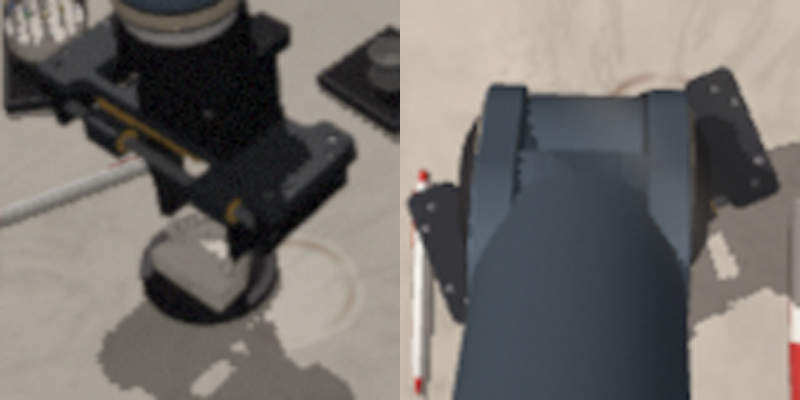

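The plaster is still in place, but its base tapers: about 50 mm at the middle and 61 mm at the back edge, which faces the robot. I'll re-grip about 12 mm further back.

```bash

python3 -m crank '[{"claw":87,"translation":[0,0,0],"delta_rot":[0,0,0]},{"claw":87,"translation":[0,0,0],"delta_rot":[0,0,0]},{"claw":87,"translation":[0,0,0],"delta_rot":[0,0,0]},{"claw":87,"translation":[0,0,0],"delta_rot":[0,0,0]},{"claw":87,"translation":[0.15,-0.05,0.03],"delta_rot":[0,0,0]},{"claw":87,"translation":[0.15,0,0.03],"delta_rot":[0,0,0]}]'
python3 -m crank '[{"claw":45,"translation":[0,0,0],"delta_rot":[0,0,0]},{"claw":45,"translation":[0,0,0],"delta_rot":[0,0,0]},{"claw":45,"translation":[0,0,0],"delta_rot":[0,0,0]},{"claw":45,"translation":[0,0,0],"delta_rot":[0,0,0]},{"claw":45,"translation":[0,0,0],"delta_rot":[0,0,0]},{"claw":45,"translation":[0,0,0],"delta_rot":[0,0,0]},{"claw":45,"translation":[0,0,0],"delta_rot":[0,0,0]},{"claw":45,"translation":[0,0,0],"delta_rot":[0,0,0]}]' 15
python3 -c "from h import *;go(.461,-.191,.1,90)"
```

```text
time_s: 5.3
eef_pos: [0.4588, 0.0198, 0.0135]
eef_rot: [-0.2, 0.98, -0.0, -0.0]
ft_force: [0.4, -0.0, 0.4]
gripper_width: 0.995
grip_force: 0.0
time_s: 6.3
eef_pos: [0.4596, 0.0204, 0.0137]
eef_rot: [-0.2, 0.98, 0.0, 0.0]
ft_force: [-0.3, 0.1, -1.2]
gripper_width: 0.52
grip_force: 0.0
t 6.3 pos [0.4596 0.0204 0.0137] yaw 113.11 tilt 0.0 | shift units [ 1.63 -3.9  -1.73] turn units 2.89
```

```bash
python3 - <<'E'
from h import *
a=viewer.read_camera("scene")
b=cv2.imread("pics/scene0.png")
f=lambda i:cv2.resize(i[180:260,240:320],(400,400),interpolation=cv2.INTER_CUBIC)
cv2.imwrite("pics/c3.png",np.hstack([f(b),f(a)]))
E
```

```text
(no output)
```

View pics/c3.png

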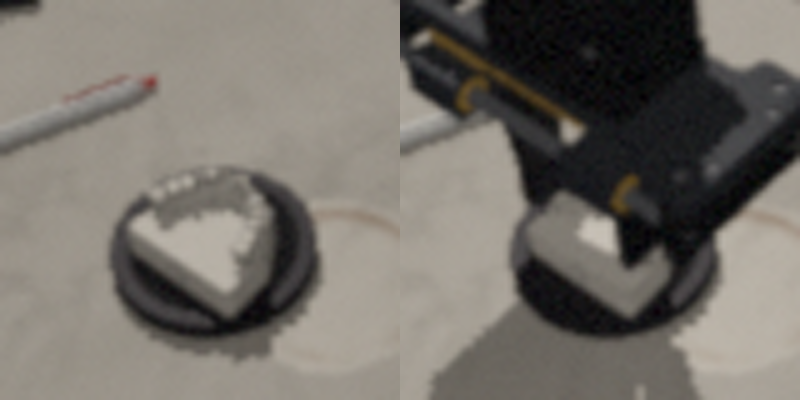

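The plaster has barely moved, and the fingertip ends at the top of the base instead of beside it. The fingers passed through the non-solid teeth, so the opened tips must sit higher than the TCP. I'll open, then feel downward in small steps.

```bash

python3 -m crank '[{"claw":76,"translation":[0,0,0],"delta_rot":[0,0,0]},{"claw":76,"translation":[0,0,0],"delta_rot":[0,0,0]},{"claw":76,"translation":[0,0,0],"delta_rot":[0,0,0]},{"claw":76,"translation":[0,0,0],"delta_rot":[0,0,0]},{"claw":76,"translation":[0,0,0.06],"delta_rot":[0,0,0]},{"claw":76,"translation":[0,0,0],"delta_rot":[0,0,0]}]'
python3 -m crank '[{"claw":76,"translation":[0,0,0.06],"delta_rot":[0,0,0]},{"claw":76,"translation":[0,0,0],"delta_rot":[0,0,0]}]'
python3 -m crank '[{"claw":76,"translation":[0,0,0.06],"delta_rot":[0,0,0]},{"claw":76,"translation":[0,0,0],"delta_rot":[0,0,0]}]'
```

```text
time_s: 7.1
eef_pos: [0.4593, 0.0204, 0.0105]
eef_rot: [-0.2, 0.98, 0.0, -0.0]
ft_force: [0.5, 0.0, 0.3]
gripper_width: 0.872
grip_force: 0.0
time_s: 7.35
eef_pos: [0.4593, 0.0204, 0.0075]
eef_rot: [-0.2, 0.98, 0.0, -0.0]
ft_force: [-0.3, 0.4, -0.3]
gripper_width: 0.873
grip_force: 0.0
time_s: 7.6
eef_pos: [0.4594, 0.0204, 0.0045]
eef_rot: [-0.2, 0.98, 0.0, -0.0]
ft_force: [-0.0, 0.3, 0.1]
gripper_width: 0.874
grip_force: 0.0
```

```bash

python3 -m crank '[{"claw":55,"translation":[0,0,0],"delta_rot":[0,0,0]},{"claw":55,"translation":[0,0,0],"delta_rot":[0,0,0]},{"claw":55,"translation":[0,0,0],"delta_rot":[0,0,0]},{"claw":55,"translation":[0,0,0],"delta_rot":[0,0,0]},{"claw":55,"translation":[0,0,0],"delta_rot":[0,0,0]}]' 15
```

```text
time_s: 8.22
eef_pos: [0.4596, 0.0204, 0.0047]
eef_rot: [-0.2, 0.98, 0.0, 0.0]
ft_force: [0.3, -0.1, -0.1]
gripper_width: 0.632
grip_force: 0.0
```

```bash
python3 - <<'E'
from h import *
a=viewer.read_camera("scene");cv2.imwrite("pics/scene4.png",a)
c=viewer.get_calibration("scene");s=status.sense();R=Ro.from_quat(s["eef_rot"]).as_matrix()
S=8;o=np.array([250,190])
z=cv2.resize(a[190:260,250:330],None,fx=S,fy=S,interpolation=cv2.INTER_CUBIC)
z=np.clip(255*(z/255.)**.6,0,255).astype(np.uint8)
for sg in(-1,1):
  for k in(0,.019):
    X=np.array(s["eef_pos"])+R@np.array([0,sg*.0275,-k])
    p=c["K"]@(np.array(c["R"])@X+c["t"]);p=p[:2]/p[2]
    cv2.circle(z,tuple(int(q) for q in (p-o+.5)*S),4,(0,0,255) if k==0 else (0,255,0),-1)
cv2.imwrite("pics/c4.png",z)
E
```

```text
(no output)
```

View pics/c4.png

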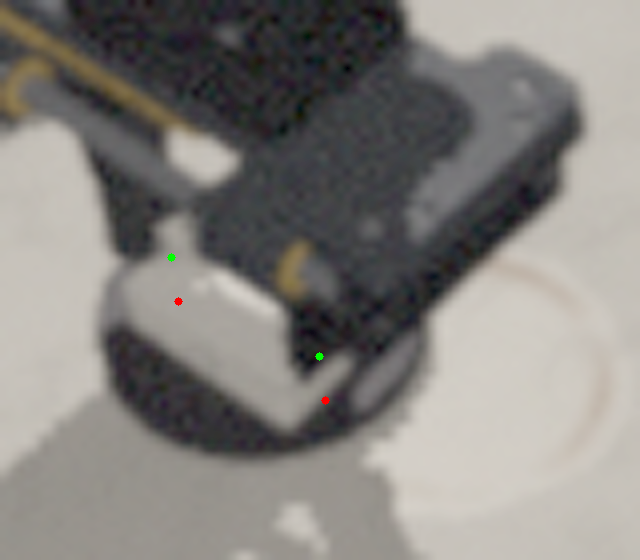

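The fingertip corner appears about 17 mm higher than the TCP plane implies, so the tips are still about level with the base's top. Opening and feeling further down for the stand.

```bash

python3 -m crank '[{"claw":76,"translation":[0,0,0],"delta_rot":[0,0,0]},{"claw":76,"translation":[0,0,0],"delta_rot":[0,0,0]},{"claw":76,"translation":[0,0,0],"delta_rot":[0,0,0]},{"claw":76,"translation":[0,0,0.06],"delta_rot":[0,0,0]},{"claw":76,"translation":[0,0,0],"delta_rot":[0,0,0]}]'
python3 -m crank '[{"claw":76,"translation":[0,0,0.06],"delta_rot":[0,0,0]},{"claw":76,"translation":[0,0,0],"delta_rot":[0,0,0]}]'
python3 -m crank '[{"claw":76,"translation":[0,0,0.06],"delta_rot":[0,0,0]},{"claw":76,"translation":[0,0,0],"delta_rot":[0,0,0]}]'
python3 -m crank '[{"claw":55,"translation":[0,0,0],"delta_rot":[0,0,0]},{"claw":55,"translation":[0,0,0],"delta_rot":[0,0,0]},{"claw":55,"translation":[0,0,0],"delta_rot":[0,0,0]},{"claw":55,"translation":[0,0,0],"delta_rot":[0,0,0]},{"claw":55,"translation":[0,0,0],"delta_rot":[0,0,0]}]' 15
```

```text
time_s: 8.9
eef_pos: [0.4593, 0.0204, 0.0015]
eef_rot: [-0.2, 0.98, 0.0, -0.0]
ft_force: [-0.2, -0.4, -0.0]
gripper_width: 0.873
grip_force: 0.0
time_s: 9.15
eef_pos: [0.4593, 0.0204, -0.0015]
eef_rot: [-0.2, 0.98, 0.0, -0.0]
ft_force: [0.1, -0.3, -0.0]
gripper_width: 0.869
grip_force: 0.0
time_s: 9.4
eef_pos: [0.4594, 0.0204, -0.0045]
eef_rot: [-0.2, 0.98, 0.0, -0.0]
ft_force: [0.4, -0.3, 0.2]
gripper_width: 0.875
grip_force: 0.0
time_s: 10.02
eef_pos: [0.4595, 0.0204, -0.0043]
eef_rot: [-0.2, 0.98, 0.0, 0.0]
ft_force: [0.2, 0.1, 0.6]
gripper_width: 0.661
grip_force: 14.9
```

Gripped at 57.5 mm with 14.9 N, so the pads sit about 20 mm higher than the nominal TCP suggests. I'll use that offset from here on. Lifting and moving to the mat.

```bash

python3 -m crank '[{"claw":50,"translation":[0,0,-0.2],"delta_rot":[0,0,0]},{"claw":50,"translation":[0,0,-0.6],"delta_rot":[0,0,0]},{"claw":50,"translation":[0,0,-0.6],"delta_rot":[0,0,0]},{"claw":50,"translation":[0,0,-0.3],"delta_rot":[0,0,0.5]},{"claw":50,"translation":[0,0,0],"delta_rot":[0,0,1]},{"claw":50,"translation":[0,0,0],"delta_rot":[0,0,1]},{"claw":50,"translation":[0,0,0],"delta_rot":[0,0,0.39]},{"claw":50,"translation":[0,0,0],"delta_rot":[0,0,0]}]'
python3 -c "from h import *;go(.4486,-.191,-.0085,90)"
```

```text
time_s: 11.02
eef_pos: [0.4595, 0.0204, 0.0811]
eef_rot: [-0.0, 1.0, 0.0, 0.0]
ft_force: [-0.1, -0.8, -0.2]
gripper_width: 0.665
grip_force: 14.9
t 11.03 pos [0.4595 0.0204 0.0811] yaw 90.03 tilt 0.02 | shift units [ 0.22 -4.23  1.79] turn units 0.0
```

```bash

python3 -m crank '[{"claw":50,"translation":[0,-0.4,0],"delta_rot":[0,0,0]},{"claw":50,"translation":[0.1,-0.8,0],"delta_rot":[0,0,0]},{"claw":50,"translation":[0.1,-0.8,0],"delta_rot":[0,0,0]},{"claw":50,"translation":[0.02,-0.8,0],"delta_rot":[0,0,0]},{"claw":50,"translation":[0,-0.8,0],"delta_rot":[0,0,0]},{"claw":50,"translation":[0,-0.63,0],"delta_rot":[0,0,0]},{"claw":50,"translation":[0,0,0.5],"delta_rot":[0,0,0]},{"claw":50,"translation":[0,0,0.5],"delta_rot":[0,0,0]}]'
python3 -m crank '[{"claw":50,"translation":[0,0,0.4],"delta_rot":[0,0,0]},{"claw":50,"translation":[0,0,0.25],"delta_rot":[0,0,0]},{"claw":50,"translation":[0,0,0.12],"delta_rot":[0,0,0]},{"claw":50,"translation":[0,0,0],"delta_rot":[0,0,0]}]'
python3 -c "from h import *;go(.4486,-.191,-.0085,90)"
```

```text
time_s: 12.02
eef_pos: [0.4488, -0.1918, 0.0306]
eef_rot: [0.0, 1.0, -0.0, 0.001]
ft_force: [-1.0, -0.4, -0.8]
gripper_width: 0.666
grip_force: 14.9
time_s: 12.52
eef_pos: [0.4486, -0.1911, -0.0077]
eef_rot: [-0.0, 1.0, 0.0, 0.0]
ft_force: [0.2, 0.2, -1.6]
gripper_width: 0.66
grip_force: 14.9
t 12.53 pos [ 0.4486 -0.1911 -0.0077] yaw 90.0 tilt 0.01 | shift units [0.   0.   0.02] turn units 0.0
```

```bash

python3 -m crank '[{"claw":50,"translation":[0,0,0.03],"delta_rot":[0,0,0]},{"claw":50,"translation":[0,0,0],"delta_rot":[0,0,0]},{"claw":87,"translation":[0,0,0],"delta_rot":[0,0,0]},{"claw":87,"translation":[0,0,0],"delta_rot":[0,0,0]},{"claw":87,"translation":[0,0,0],"delta_rot":[0,0,0]},{"claw":87,"translation":[0,0,-0.5],"delta_rot":[0,0,0]},{"claw":87,"translation":[0,0,-1],"delta_rot":[0,0,0]},{"claw":87,"translation":[0,0,-1],"delta_rot":[0,0,0]}]'
python3 -m crank '[{"claw":87,"translation":[0,1,0],"delta_rot":[0,0,0]},{"claw":87,"translation":[0,1,0],"delta_rot":[0,0,0]},{"claw":87,"translation":[0,1,0],"delta_rot":[0,0,0]},{"claw":87,"translation":[0,1,0],"delta_rot":[0,0,0]},{"claw":87,"translation":[0,1,0],"delta_rot":[0,0,0]},{"claw":87,"translation":[0,1,0],"delta_rot":[0,0,0]},{"claw":87,"translation":[0,1,0],"delta_rot":[0,0,0]},{"claw":87,"translation":[0,1,0],"delta_rot":[0,0,0]}]'
python3 - <<'E'
from h import *
go(.449,.2832,-.002,90)
im=viewer.read_camera("top");cv2.imwrite("pics/top5.png",im)
P=[(.004,.461,-.191),(.07,.445,.2862),(.0625,.6404,-.1367),(.037,.6655,.1279)]
t=[]
for h,x,y in P:
    v=rect(im,h,x,y,.05,4000);v=np.clip(255*(v/255.)**.5,0,255).astype(np.uint8)
    for i in range(0,400,40):cv2.line(v,(i,0),(i,8),(0,0,255));cv2.line(v,(0,i),(8,i),(0,0,255))
    t.append(cv2.resize(v,(300,300),interpolation=cv2.INTER_AREA))
cv2.imwrite("pics/c5.png",np.vstack([np.hstack(t[:2]),np.hstack(t[2:])]))
E
```

```text
time_s: 13.52
eef_pos: [0.4481, -0.1911, 0.1169]
eef_rot: [0.0, 1.0, 0.0, -0.001]
ft_force: [1.2, 0.2, -0.9]
gripper_width: 0.993
grip_force: 0.0
time_s: 14.52
eef_pos: [0.4484, 0.2104, 0.1159]
eef_rot: [0.0, 1.0, 0.0, 0.0]
ft_force: [0.0, -0.1, -0.5]
gripper_width: 0.999
grip_force: 0.0
t 14.53 pos [0.4484 0.2104 0.1159] yaw 89.99 tilt 0.03 | shift units [-0.01  1.45  2.36] turn units -0.0
```

View pics/c5.png

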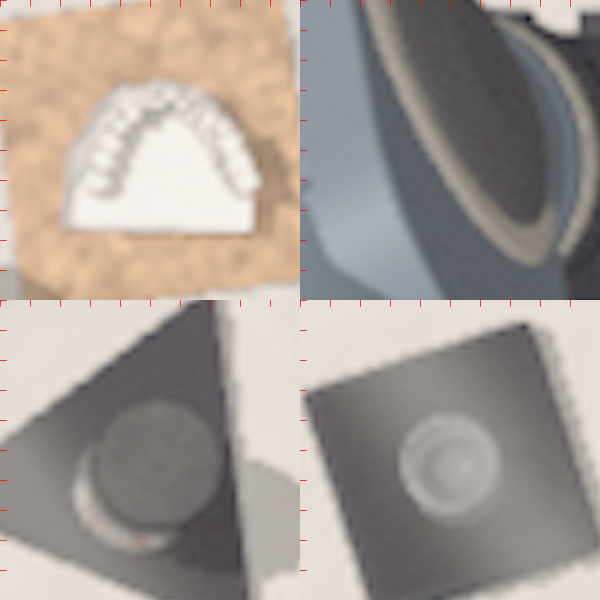

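The plaster stands squarely on the mat at about (0.459,-0.1915). The jar lid centre gives (0.636,-0.1395) and the dish (0.660,0.128). Before the tall bur stand I'll check the real tip height against the TCP at several openings.

```bash
cat > tip.py <<'E'
from h import *
import sys
a=viewer.read_camera("scene")
c=viewer.get_calibration("scene");s=status.sense();R=Ro.from_quat(s["eef_rot"]).as_matrix()
w=s["gripper_width"]*.087/2
def pr(v):
    X=np.array(s["eef_pos"])+R@np.array(v);p=c["K"]@(np.array(c["R"])@X+c["t"]);return p[:2]/p[2]
ce=pr([0,0,-.02]).round().astype(int);o=ce-[40,30];S=5
z=cv2.resize(a[o[1]:o[1]+60,o[0]:o[0]+80],None,fx=S,fy=S,interpolation=cv2.INTER_CUBIC)
z=np.clip(255*(z/255.)**.5,0,255).astype(np.uint8)
for sg in(-1,1):
  for k in range(0,41,10):
    cv2.circle(z,tuple(int(q) for q in (pr([.0095,sg*w,-k/1000])-o+.5)*S),2,[(0,0,255),(0,255,255),(0,255,0),(255,255,0),(255,0,255)][k//10],-1)
cv2.imwrite(f"pics/tip{sys.argv[1]}.png",z)
E
python3 tip.py 87
python3 -m crank '[{"claw":60,"translation":[0,0,0],"delta_rot":[0,0,0]},{"claw":60,"translation":[0,0,0],"delta_rot":[0,0,0]},{"claw":60,"translation":[0,0,0],"delta_rot":[0,0,0]},{"claw":60,"translation":[0,0,0],"delta_rot":[0,0,0]}]' >/dev/null; python3 tip.py 60
python3 -m crank '[{"claw":14,"translation":[0,0,0],"delta_rot":[0,0,0]},{"claw":14,"translation":[0,0,0],"delta_rot":[0,0,0]},{"claw":14,"translation":[0,0,0],"delta_rot":[0,0,0]},{"claw":14,"translation":[0,0,0],"delta_rot":[0,0,0]},{"claw":14,"translation":[0,0,0],"delta_rot":[0,0,0]},{"claw":14,"translation":[0,0,0],"delta_rot":[0,0,0]}]'; python3 tip.py 14
python3 -c "
import cv2,numpy as np
a,b,c=[cv2.imread(f'pics/tip{k}.png') for k in(87,60,14)]
cv2.imwrite('pics/tips.png',np.vstack([np.hstack([a,b]),np.hstack([c,c*0])]))"
```

```text
time_s: 15.92
eef_pos: [0.4486, 0.2089, 0.1157]
eef_rot: [0.0, 1.0, 0.0, -0.0]
ft_force: [-0.2, 0.5, -1.4]
gripper_width: 0.178
grip_force: 0.0
```

View pics/tips.png

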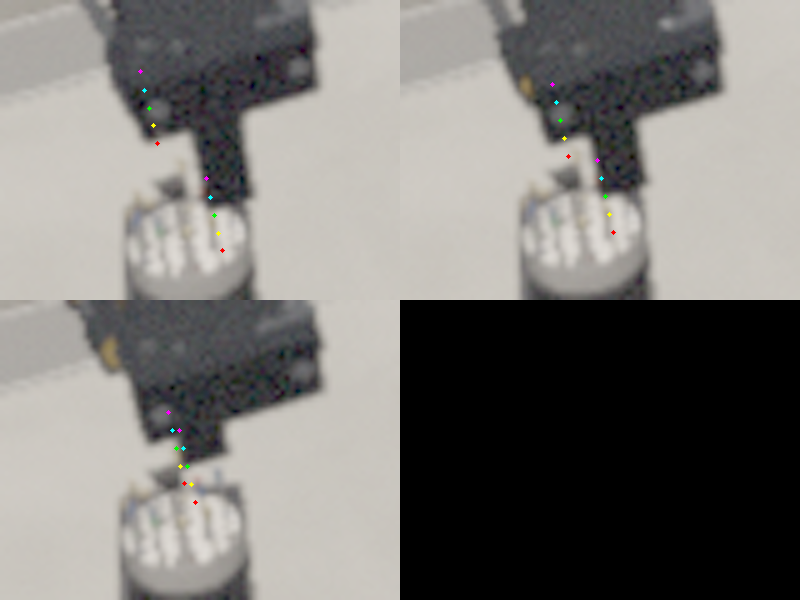

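Measured against the 10 mm marks, the tips lie a constant 25 mm or so above the reported TCP at every opening. That makes the body only about 45 mm above the tips, so a drum grip would press on the 63 mm knob. I'll take the bur stand by its knob instead, with the TCP at about 0.042.

```bash

python3 -m crank '[{"claw":45,"translation":[0,0.5,0],"delta_rot":[0,0,0]},{"claw":45,"translation":[0,0.6,0],"delta_rot":[0,0,0]},{"claw":45,"translation":[0,0.39,0],"delta_rot":[0,0,0]},{"claw":45,"translation":[0,0,0.4],"delta_rot":[0,0,0]},{"claw":45,"translation":[0,0,0.4],"delta_rot":[0,0,0]},{"claw":45,"translation":[0,0,0.3],"delta_rot":[0,0,0]},{"claw":45,"translation":[0,0,0],"delta_rot":[0,0,0]}]'
python3 -c "from h import *;go(.449,.2832,.042,90)"; python3 tip.py k
```

```text
time_s: 16.85
eef_pos: [0.4479, 0.2827, 0.0597]
eef_rot: [0.0, 1.0, -0.001, -0.001]
ft_force: [-0.3, -0.9, -0.3]
gripper_width: 0.515
grip_force: 0.0
t 16.85 pos [0.4479 0.2827 0.0597] yaw 89.98 tilt 0.15 | shift units [-0.02  0.01  0.35] turn units -0.0
```

View pics/tipk.png

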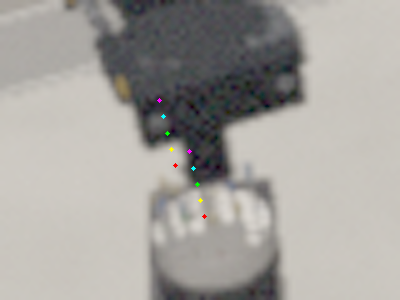

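The near finger, tip at about (205,178), is centred over the drum and hides the knob as expected. Lowering and closing.

```bash

python3 -m crank '[{"claw":45,"translation":[0,0,0.2],"delta_rot":[0,0,0]},{"claw":45,"translation":[0,0,0.12],"delta_rot":[0,0,0]},{"claw":45,"translation":[0,0,0],"delta_rot":[0,0,0]}]'
python3 -m crank '[{"claw":5,"translation":[0,0,0],"delta_rot":[0,0,0]},{"claw":5,"translation":[0,0,0],"delta_rot":[0,0,0]},{"claw":5,"translation":[0,0,0],"delta_rot":[0,0,0]},{"claw":5,"translation":[0,0,0],"delta_rot":[0,0,0]},{"claw":5,"translation":[0,0,0],"delta_rot":[0,0,0]},{"claw":5,"translation":[0,0,0],"delta_rot":[0,0,0]},{"claw":5,"translation":[0,0,0],"delta_rot":[0,0,0]}]' 30
```

```text
time_s: 17.27
eef_pos: [0.4483, 0.2832, 0.0443]
eef_rot: [0.0, 1.0, -0.0, -0.0]
ft_force: [-0.2, -0.0, -0.3]
gripper_width: 0.52
grip_force: 0.0
time_s: 18.15
eef_pos: [0.4487, 0.2838, 0.0449]
eef_rot: [-0.0, 1.0, 0.0, 0.0]
ft_force: [-0.2, 0.7, -0.3]
gripper_width: 0.106
grip_force: 29.9
```

The width is 9 mm rather than 14, so this may only be the knob's crown. Re-gripping 4 mm lower.

```bash

python3 -m crank '[{"claw":35,"translation":[0,0,0],"delta_rot":[0,0,0]},{"claw":35,"translation":[0,0,0],"delta_rot":[0,0,0]},{"claw":35,"translation":[0,0,0],"delta_rot":[0,0,0]},{"claw":35,"translation":[0,0,0.05],"delta_rot":[0,0,0]},{"claw":35,"translation":[0,0,0.05],"delta_rot":[0,0,0]},{"claw":35,"translation":[0,0,0],"delta_rot":[0,0,0]}]'
python3 -m crank '[{"claw":5,"translation":[0,0,0],"delta_rot":[0,0,0]},{"claw":5,"translation":[0,0,0],"delta_rot":[0,0,0]},{"claw":5,"translation":[0,0,0],"delta_rot":[0,0,0]},{"claw":5,"translation":[0,0,0],"delta_rot":[0,0,0]},{"claw":5,"translation":[0,0,0],"delta_rot":[0,0,0]},{"claw":5,"translation":[0,0,0],"delta_rot":[0,0,0]}]' 30
python3 tip.py g
```

```text
time_s: 18.9
eef_pos: [0.4484, 0.2832, 0.0394]
eef_rot: [0.0, 1.0, -0.0, -0.0]
ft_force: [0.1, -0.4, 0.2]
gripper_width: 0.401
grip_force: 0.0
time_s: 19.65
eef_pos: [0.4487, 0.2837, 0.0398]
eef_rot: [-0.0, 1.0, 0.0, 0.0]
ft_force: [-0.3, 0.6, 0.3]
gripper_width: 0.13
grip_force: 30.0
```

View pics/tipg.png

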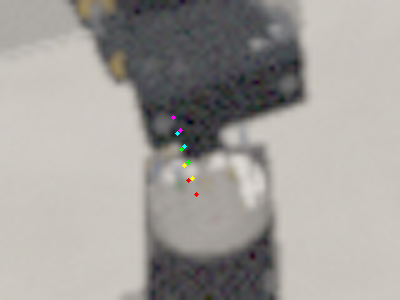

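Now 11.3 mm at 30 N. The opening reads about 3 mm low, as it did with the plaster, so this is the full 14 mm knob. A gentle lift and a slow carry.

```bash

python3 -m crank '[{"claw":5,"translation":[0,0,-0.1],"delta_rot":[0,0,0]},{"claw":5,"translation":[0,0,-0.2],"delta_rot":[0,0,0]},{"claw":5,"translation":[0,0,-0.3],"delta_rot":[0,0,0]},{"claw":5,"translation":[0,0,-0.2],"delta_rot":[0,0,0]},{"claw":5,"translation":[0,0,0],"delta_rot":[0,0,0]},{"claw":5,"translation":[0,0,0],"delta_rot":[0,0,0]}]' 45
python3 tip.py l
```

```text
time_s: 20.45
eef_pos: [0.4483, 0.2833, 0.0797]
eef_rot: [0.0, 1.0, -0.0, -0.0]
ft_force: [0.3, -0.4, -3.5]
gripper_width: 0.125
grip_force: 45.0
```

View pics/tipl.png

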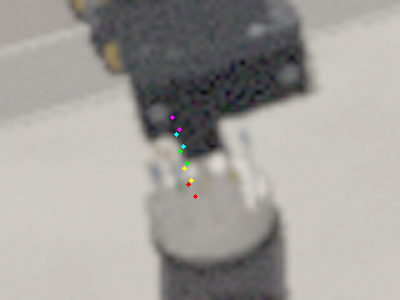

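The bur stand hangs from the gripper, upright or nearly so, with its weight on the wrist (-3.5 N). Carrying it to the round stand.

```bash

python3 -m crank '[{"claw":5,"translation":[-0.02,-0.3,0],"delta_rot":[0,0,0]},{"claw":5,"translation":[-0.06,-0.7,0],"delta_rot":[0,0,0]},{"claw":5,"translation":[-0.08,-0.9,0],"delta_rot":[0,0,0]},{"claw":5,"translation":[-0.08,-0.9,0],"delta_rot":[0,0,0]},{"claw":5,"translation":[-0.08,-0.9,0],"delta_rot":[0,0,0]},{"claw":5,"translation":[-0.06,-0.8,0],"delta_rot":[0,0,0]},{"claw":5,"translation":[-0.02,-0.5,0],"delta_rot":[0,0,0]},{"claw":5,"translation":[0,-0.14,0],"delta_rot":[0,0,0]}]'
python3 -m crank '[{"claw":5,"translation":[0,0,0],"delta_rot":[0,0,0]},{"claw":5,"translation":[0,0,0.2],"delta_rot":[0,0,0]},{"claw":5,"translation":[0,0,0.3],"delta_rot":[0,0,0]},{"claw":5,"translation":[0,0,0.16],"delta_rot":[0,0,0]},{"claw":5,"translation":[0,0,0.06],"delta_rot":[0,0,0]},{"claw":5,"translation":[0,0,0],"delta_rot":[0,0,0]}]'
python3 -c "from h import *;go(.4685,.0263,.0398,90)"
```

```text
time_s: 21.5
eef_pos: [0.4679, 0.0237, 0.0795]
eef_rot: [0.002, 1.0, -0.0, -0.0]
ft_force: [-0.5, 1.4, -1.7]
gripper_width: 0.122
grip_force: 45.0
time_s: 22.25
eef_pos: [0.4685, 0.0264, 0.0435]
eef_rot: [0.0, 1.0, -0.0, -0.0]
ft_force: [-0.7, 0.2, -2.9]
gripper_width: 0.122
grip_force: 45.0
t 22.25 pos [0.4685 0.0264 0.0435] yaw 90.0 tilt 0.03 | shift units [ 0.   -0.    0.07] turn units -0.0
```

```bash

python3 -m crank '[{"claw":5,"translation":[0,0,0.04],"delta_rot":[0,0,0]},{"claw":5,"translation":[0,0,0.04],"delta_rot":[0,0,0]},{"claw":5,"translation":[0,0,0],"delta_rot":[0,0,0]}]'
python3 -m crank '[{"claw":40,"translation":[0,0,0],"delta_rot":[0,0,0]},{"claw":40,"translation":[0,0,0],"delta_rot":[0,0,0]},{"claw":40,"translation":[0,0,0],"delta_rot":[0,0,0]},{"claw":40,"translation":[0,0,-0.3],"delta_rot":[0,0,0]},{"claw":40,"translation":[0,0,-0.8],"delta_rot":[0,0,0]},{"claw":60,"translation":[0,0,-0.5],"delta_rot":[0,0,0]},{"claw":60,"translation":[0,0,0],"delta_rot":[0,0,0]}]' 20
python3 -c "from h import *;go(.66,.128,.0,90)"
```

```text
time_s: 22.62
eef_pos: [0.4688, 0.0265, 0.0399]
eef_rot: [0.0, 1.0, 0.0, 0.0]
ft_force: [0.2, 1.1, -1.2]
gripper_width: 0.125
grip_force: 45.0
time_s: 23.5
eef_pos: [0.4704, 0.0266, 0.1224]
eef_rot: [0.0, 1.0, 0.001, 0.003]
ft_force: [-0.4, 0.4, 1.0]
gripper_width: 0.606
grip_force: 0.0
t 23.5 pos [0.4704 0.0266 0.1224] yaw 89.99 tilt 0.33 | shift units [-3.78  2.03  2.47] turn units -0.0
```

```bash

python3 -m crank '[{"claw":65,"translation":[-0.63,0.34,0],"delta_rot":[0,0,0]},{"claw":65,"translation":[-0.63,0.34,0],"delta_rot":[0,0,0]},{"claw":65,"translation":[-0.63,0.34,0],"delta_rot":[0,0,0]},{"claw":65,"translation":[-0.63,0.34,0],"delta_rot":[0,0,0]},{"claw":65,"translation":[-0.63,0.34,0.2],"delta_rot":[0,0,0]},{"claw":65,"translation":[-0.63,0.33,0.4],"delta_rot":[0,0,0]},{"claw":65,"translation":[0,0,0.5],"delta_rot":[0,0,0]},{"claw":65,"translation":[0,0,0],"delta_rot":[0,0,0]}]'
python3 - <<'E'
from h import *
go(.66,.128,-.009,90)
a=viewer.read_camera("top");cv2.imwrite("pics/top6.png",a)
# bur stand on round stand, rectified at knob height and drum height
t=[np.clip(255*(rect(a,h,.4685,.0263,.075,2667)/255.)**.6,0,255).astype(np.uint8) for h in(.073,.01)]
cv2.imwrite("pics/c6.png",np.hstack(t))
E
```

```text
time_s: 24.5
eef_pos: [0.6551, 0.1275, 0.0616]
eef_rot: [-0.0, 1.0, -0.001, -0.003]
ft_force: [-0.2, -0.0, 0.3]
gripper_width: 0.748
grip_force: 0.0
t 24.5 pos [0.6551 0.1275 0.0616] yaw 90.0 tilt 0.38 | shift units [-0.11  0.01  1.41] turn units 0.0
```

View pics/c6.png

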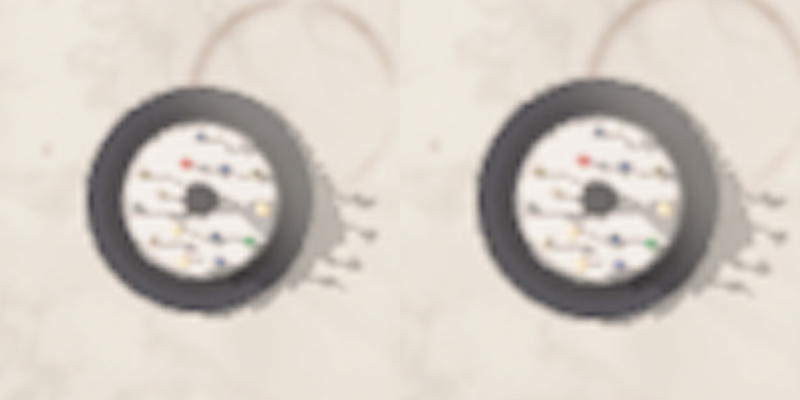

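The bur stand is concentric with the round stand: knob at (200,199) against a ring centre of (200,200). Next, the dish.

```bash

python3 -m crank '[{"claw":65,"translation":[0,0,0.5],"delta_rot":[0,0,0]},{"claw":65,"translation":[0,0,0.5],"delta_rot":[0,0,0]},{"claw":65,"translation":[0,0,0.3],"delta_rot":[0,0,0]},{"claw":65,"translation":[0,0,0.1],"delta_rot":[0,0,0]},{"claw":65,"translation":[0,0,0],"delta_rot":[0,0,0]}]'
python3 -m crank '[{"claw":20,"translation":[0,0,0],"delta_rot":[0,0,0]},{"claw":20,"translation":[0,0,0],"delta_rot":[0,0,0]},{"claw":20,"translation":[0,0,0],"delta_rot":[0,0,0]},{"claw":20,"translation":[0,0,0],"delta_rot":[0,0,0]},{"claw":20,"translation":[0,0,0],"delta_rot":[0,0,0]},{"claw":20,"translation":[0,0,0],"delta_rot":[0,0,0]},{"claw":20,"translation":[0,0,0],"delta_rot":[0,0,0]}]' 15
python3 -c "from h import *;go(.4452,.2867,.1,90)"
```

```text
time_s: 25.18
eef_pos: [0.658, 0.1278, -0.0047]
eef_rot: [0.0, 1.0, 0.0, 0.0]
ft_force: [-0.1, -0.4, 0.6]
gripper_width: 0.747
grip_force: 0.0
time_s: 26.05
eef_pos: [0.6577, 0.1279, -0.0051]
eef_rot: [0.0, 1.0, 0.0, 0.0]
ft_force: [-0.8, 0.5, 1.2]
gripper_width: 0.366
grip_force: 15.0
t 26.05 pos [ 0.6577  0.1279 -0.0051] yaw 89.99 tilt 0.01 | shift units [ 4.25  3.18 -2.1 ] turn units -0.0
```

```bash

python3 -m crank '[{"claw":20,"translation":[0,0,-0.3],"delta_rot":[0,0,0]},{"claw":20,"translation":[0,0,-0.7],"delta_rot":[0,0,0]},{"claw":20,"translation":[0.33,0.25,-0.2],"delta_rot":[0,0,0]},{"claw":20,"translation":[0.66,0.49,0],"delta_rot":[0,0,0]},{"claw":20,"translation":[0.66,0.49,0],"delta_rot":[0,0,0]},{"claw":20,"translation":[0.66,0.49,0],"delta_rot":[0,0,0]},{"claw":20,"translation":[0.66,0.49,0],"delta_rot":[0,0,0]},{"claw":20,"translation":[0.66,0.49,0],"delta_rot":[0,0,0]}]'
python3 -m crank '[{"claw":20,"translation":[0.46,0.33,0],"delta_rot":[0,0,0]},{"claw":20,"translation":[0.2,0.15,0],"delta_rot":[0,0,0]},{"claw":20,"translation":[0,0,0.4],"delta_rot":[0,0,0]},{"claw":20,"translation":[0,0,0.4],"delta_rot":[0,0,0]},{"claw":20,"translation":[0,0,0.26],"delta_rot":[0,0,0]},{"claw":20,"translation":[0,0,0.06],"delta_rot":[0,0,0]},{"claw":20,"translation":[0,0,0],"delta_rot":[0,0,0]}]'
python3 -c "from h import *;go(.443,.2867,-.0051,90)"
```

```text
time_s: 27.05
eef_pos: [0.4729, 0.2642, 0.0545]
eef_rot: [-0.001, 1.0, 0.0, -0.001]
ft_force: [-0.3, 0.6, -0.1]
gripper_width: 0.368
grip_force: 15.0
time_s: 27.92
eef_pos: [0.4434, 0.2869, -0.0011]
eef_rot: [0.0, 1.0, 0.0, 0.0]
ft_force: [-0.4, 0.9, -0.7]
gripper_width: 0.361
grip_force: 15.0
t 27.93 pos [ 0.4434  0.2869 -0.0011] yaw 89.97 tilt 0.02 | shift units [ 0.01 -0.    0.08] turn units -0.0
```

```bash

python3 -m crank '[{"claw":20,"translation":[0,0,0.05],"delta_rot":[0,0,0]},{"claw":20,"translation":[0,0,0.03],"delta_rot":[0,0,0]},{"claw":60,"translation":[0,0,0],"delta_rot":[0,0,0]},{"claw":60,"translation":[0,0,0],"delta_rot":[0,0,0]},{"claw":60,"translation":[0,0,0],"delta_rot":[0,0,0]},{"claw":60,"translation":[0,0,-0.4],"delta_rot":[0,0,0]},{"claw":60,"translation":[0,0,-1],"delta_rot":[0,0,0]},{"claw":75,"translation":[0,0,-1],"delta_rot":[0,0,0]}]'
python3 -m crank '[{"claw":75,"translation":[-0.39,-0.85,0],"delta_rot":[0,0,0]},{"claw":75,"translation":[-0.39,-0.85,0],"delta_rot":[0,0,0]},{"claw":75,"translation":[-0.39,-0.85,0],"delta_rot":[0,0,0]},{"claw":75,"translation":[-0.39,-0.85,0],"delta_rot":[0,0,0]},{"claw":75,"translation":[-0.39,-0.85,0],"delta_rot":[0,0,0]},{"claw":75,"translation":[-0.39,-0.85,0],"delta_rot":[0,0,0]},{"claw":75,"translation":[-0.39,-0.85,0],"delta_rot":[0,0,0]},{"claw":75,"translation":[-0.39,-0.85,0],"delta_rot":[0,0,0]}]'
python3 -c "from h import *;go(.636,-.1395,.0,90)"
```

```text
time_s: 28.92
eef_pos: [0.4428, 0.2866, 0.1158]
eef_rot: [0.0, 1.0, -0.0, -0.0]
ft_force: [0.8, 0.8, 0.3]
gripper_width: 0.735
grip_force: 0.0
time_s: 29.92
eef_pos: [0.5995, -0.0544, 0.1147]
eef_rot: [-0.0, 1.0, 0.0, 0.0]
ft_force: [1.0, 0.5, 0.5]
gripper_width: 0.863
grip_force: 0.0
t 29.93 pos [ 0.5995 -0.0544  0.1147] yaw 90.0 tilt 0.02 | shift units [-0.73 -1.7   2.29] turn units 0.0
```

```bash

python3 -m crank '[{"claw":80,"translation":[-0.36,-0.85,0],"delta_rot":[0,0,0]},{"claw":80,"translation":[-0.36,-0.84,0],"delta_rot":[0,0,0]},{"claw":80,"translation":[0,0,0.5],"delta_rot":[0,0,0]},{"claw":80,"translation":[0,0,0.6],"delta_rot":[0,0,0]},{"claw":80,"translation":[0,0,0.6],"delta_rot":[0,0,0]},{"claw":80,"translation":[0,0,0.4],"delta_rot":[0,0,0]},{"claw":80,"translation":[0,0,0.16],"delta_rot":[0,0,0]},{"claw":80,"translation":[0,0,0],"delta_rot":[0,0,0]}]'
python3 -m crank '[{"claw":25,"translation":[0,0,0],"delta_rot":[0,0,0]},{"claw":25,"translation":[0,0,0],"delta_rot":[0,0,0]},{"claw":25,"translation":[0,0,0],"delta_rot":[0,0,0]},{"claw":25,"translation":[0,0,0],"delta_rot":[0,0,0]},{"claw":25,"translation":[0,0,0],"delta_rot":[0,0,0]},{"claw":25,"translation":[0,0,0],"delta_rot":[0,0,0]},{"claw":25,"translation":[0,0,0],"delta_rot":[0,0,0]},{"claw":25,"translation":[0,0,0],"delta_rot":[0,0,0]}]' 15
python3 -c "from h import *;go(.6633,.1293,.0,90)"
```

```text
time_s: 30.92
eef_pos: [0.6352, -0.1377, 0.0018]
eef_rot: [0.0, 1.0, -0.0, -0.0]
ft_force: [0.7, -0.2, 0.1]
gripper_width: 0.924
grip_force: 0.0
time_s: 31.92
eef_pos: [0.6352, -0.1378, 0.0019]
eef_rot: [0.0, 1.0, -0.0, 0.0]
ft_force: [0.2, -0.7, 2.3]
gripper_width: 0.493
grip_force: 15.0
t 31.93 pos [ 0.6352 -0.1378  0.0019] yaw 89.99 tilt 0.02 | shift units [-0.56  5.34  0.04] turn units -0.0
```

```bash

python3 -m crank '[{"claw":25,"translation":[0,0,-0.3],"delta_rot":[0,0,0]},{"claw":25,"translation":[0,0,-0.7],"delta_rot":[0,0,0]},{"claw":25,"translation":[-0.05,0.4,-0.3],"delta_rot":[0,0,0]},{"claw":25,"translation":[-0.1,0.8,0],"delta_rot":[0,0,0]},{"claw":25,"translation":[-0.1,0.9,0],"delta_rot":[0,0,0]},{"claw":25,"translation":[-0.1,0.9,0],"delta_rot":[0,0,0]},{"claw":25,"translation":[-0.1,0.9,0],"delta_rot":[0,0,0]},{"claw":25,"translation":[-0.08,0.8,0],"delta_rot":[0,0,0]}]'
python3 -m crank '[{"claw":25,"translation":[-0.02,0.5,0],"delta_rot":[0,0,0]},{"claw":25,"translation":[0,0.14,0],"delta_rot":[0,0,0]},{"claw":25,"translation":[0,0,0.4],"delta_rot":[0,0,0]},{"claw":25,"translation":[0,0,0.5],"delta_rot":[0,0,0]},{"claw":25,"translation":[0,0,0.28],"delta_rot":[0,0,0]},{"claw":25,"translation":[0,0,0.06],"delta_rot":[0,0,0]},{"claw":25,"translation":[0,0,0],"delta_rot":[0,0,0]}]'
python3 -c "from h import *;go(.6623,.1293,.0019,90)"
```

```text
time_s: 32.92
eef_pos: [0.6616, 0.0996, 0.0674]
eef_rot: [-0.0, 1.0, 0.0, 0.0]
ft_force: [1.0, -1.0, -0.0]
gripper_width: 0.497
grip_force: 15.0
time_s: 33.8
eef_pos: [0.6629, 0.1286, 0.0049]
eef_rot: [0.001, 1.0, -0.0, 0.0]
ft_force: [-0.2, -0.2, -0.6]
gripper_width: 0.494
grip_force: 15.0
t 33.8 pos [0.6629 0.1286 0.0049] yaw 89.94 tilt 0.02 | shift units [0.01 0.01 0.06] turn units -0.01
```

```bash

python3 -m crank '[{"claw":25,"translation":[0,0,0.04],"delta_rot":[0,0,0]},{"claw":25,"translation":[0,0,0.02],"delta_rot":[0,0,0]},{"claw":80,"translation":[0,0,0],"delta_rot":[0,0,0]},{"claw":80,"translation":[0,0,0],"delta_rot":[0,0,0]},{"claw":80,"translation":[0,0,0],"delta_rot":[0,0,0]},{"claw":80,"translation":[0,0,-0.5],"delta_rot":[0,0,0]},{"claw":80,"translation":[0,0,-1],"delta_rot":[0,0,0]},{"claw":87,"translation":[0,0,-1],"delta_rot":[0,0,0]}]'
python3 -m crank '[{"claw":87,"translation":[0.53,-0.8,0],"delta_rot":[0,0,0]},{"claw":87,"translation":[0.53,-0.8,0],"delta_rot":[0,0,0]},{"claw":87,"translation":[0.53,-0.8,0],"delta_rot":[0,0,0]},{"claw":87,"translation":[0.53,-0.8,0],"delta_rot":[0,0,0]},{"claw":87,"translation":[0.53,-0.8,0],"delta_rot":[0,0,0]},{"claw":87,"translation":[0.53,-0.8,0],"delta_rot":[0,0,0]},{"claw":87,"translation":[0.53,-0.8,0],"delta_rot":[0,0,0]},{"claw":87,"translation":[0.53,-0.8,0],"delta_rot":[0,0,0]}]'
python3 -c "from h import *;go(.4486,-.191,-.0095,90)"
```

```text
time_s: 34.8
eef_pos: [0.6623, 0.1293, 0.1279]
eef_rot: [0.0, 1.0, -0.0, -0.0]
ft_force: [0.4, 1.0, -0.9]
gripper_width: 0.958
grip_force: 0.0
time_s: 35.8
eef_pos: [0.4497, -0.1919, 0.127]
eef_rot: [0.0, 1.0, 0.0, 0.0]
ft_force: [0.9, -1.5, -0.8]
gripper_width: 0.996
grip_force: 0.0
t 35.8 pos [ 0.4497 -0.1919  0.127 ] yaw 89.99 tilt 0.05 | shift units [0.02 0.02 2.73] turn units -0.0
```

```bash

python3 -m crank '[{"claw":87,"translation":[0,0,0.6],"delta_rot":[0,0,0]},{"claw":87,"translation":[0,0,0.7],"delta_rot":[0,0,0]},{"claw":87,"translation":[0,0,0.6],"delta_rot":[0,0,0]},{"claw":87,"translation":[0,0,0.5],"delta_rot":[0,0,0]},{"claw":87,"translation":[0,0,0.3],"delta_rot":[0,0,0]},{"claw":87,"translation":[0,0,0],"delta_rot":[0,0,0]}]'
python3 -m crank '[{"claw":45,"translation":[0,0,0],"delta_rot":[0,0,0]},{"claw":45,"translation":[0,0,0],"delta_rot":[0,0,0]},{"claw":45,"translation":[0,0,0],"delta_rot":[0,0,0]},{"claw":45,"translation":[0,0,0],"delta_rot":[0,0,0]},{"claw":45,"translation":[0,0,0],"delta_rot":[0,0,0]},{"claw":45,"translation":[0,0,0],"delta_rot":[0,0,0]},{"claw":45,"translation":[0,0,0],"delta_rot":[0,0,0]}]' 15
python3 -c "from h import *;go(.6302,-.1395,.0,90)"
```

```text
time_s: 36.55
eef_pos: [0.45, -0.1905, -0.0088]
eef_rot: [0.0, 1.0, 0.0, -0.001]
ft_force: [-0.5, 0.2, -0.5]
gripper_width: 1.0
grip_force: 0.0
time_s: 37.42
eef_pos: [0.4508, -0.1907, -0.008]
eef_rot: [0.0, 1.0, 0.0, 0.0]
ft_force: [-0.2, 0.9, 5.8]
gripper_width: 0.645
grip_force: 15.1
t 37.42 pos [ 0.4508 -0.1907 -0.008 ] yaw 89.99 tilt 0.03 | shift units [-3.59  1.02 -0.16] turn units -0.0
```

```bash

python3 -m crank '[{"claw":45,"translation":[0,0,-0.3],"delta_rot":[0,0,0]},{"claw":45,"translation":[0,0,-0.7],"delta_rot":[0,0,0]},{"claw":45,"translation":[-0.32,0.12,-0.3],"delta_rot":[0,0,0]},{"claw":45,"translation":[-0.7,0.2,0],"delta_rot":[0,0,0]},{"claw":45,"translation":[-0.8,0.2,0],"delta_rot":[0,0,0]},{"claw":45,"translation":[-0.8,0.2,0],"delta_rot":[0,0,0]},{"claw":45,"translation":[-0.7,0.2,0],"delta_rot":[0,0,0]},{"claw":45,"translation":[-0.3,0.1,0],"delta_rot":[0,0,0]}]'
python3 -m crank '[{"claw":45,"translation":[0,0,0],"delta_rot":[0,0,0]},{"claw":45,"translation":[0,0,0.3],"delta_rot":[0,0,0]},{"claw":45,"translation":[0,0,0.5],"delta_rot":[0,0,0]},{"claw":45,"translation":[0,0,0.3],"delta_rot":[0,0,0]},{"claw":45,"translation":[0,0,0],"delta_rot":[0,0,0]}]'
python3 - <<'E'
from h import *
go(.6319,-.1395,-.002,90)
E
```

```text
time_s: 38.42
eef_pos: [0.633, -0.1384, 0.0569]
eef_rot: [-0.001, 1.0, -0.0, 0.0]
ft_force: [0.2, -0.4, -1.7]
gripper_width: 0.647
grip_force: 14.8
time_s: 39.05
eef_pos: [0.6296, -0.1399, 0.0002]
eef_rot: [0.001, 1.0, 0.0, -0.002]
ft_force: [-0.1, -1.3, -0.4]
gripper_width: 0.641
grip_force: 14.8
t 39.05 pos [ 6.296e-01 -1.399e-01  2.000e-04] yaw 89.93 tilt 0.2 | shift units [-0.05  0.01  0.04] turn units -0.01
```

```bash

python3 -m crank '[{"claw":45,"translation":[-0.03,0,0.03],"delta_rot":[0,0,0]},{"claw":45,"translation":[0,0,0],"delta_rot":[0,0,0]},{"claw":87,"translation":[0,0,0],"delta_rot":[0,0,0]},{"claw":87,"translation":[0,0,0],"delta_rot":[0,0,0]},{"claw":87,"translation":[0,0,0],"delta_rot":[0,0,0]},{"claw":87,"translation":[0,0,-0.5],"delta_rot":[0,0,0]},{"claw":87,"translation":[0,0,-1],"delta_rot":[0,0,0]},{"claw":87,"translation":[0,0,-1],"delta_rot":[0,0,0]}]'
python3 -m crank '[{"claw":87,"translation":[1,-0.5,0],"delta_rot":[0,0,0]},{"claw":87,"translation":[1,-0.5,0],"delta_rot":[0,0,0]},{"claw":87,"translation":[1,-0.5,0],"delta_rot":[0,0,0]},{"claw":87,"translation":[0.5,-0.5,0],"delta_rot":[0,0,0]},{"claw":87,"translation":[0,-0.5,0],"delta_rot":[0,0,0]},{"claw":87,"translation":[0,0,0],"delta_rot":[0,0,0]}]'
python3 - <<'E'
from h import *
im=viewer.read_camera("top");cv2.imwrite("pics/top7.png",im)
P=[(.01,.641,-.1395),(.037,.4452,.2867),(.062,.6633,.1293),(.073,.4685,.0263)]
t=[]
for h,x,y in P:
    v=rect(im,h,x,y,.075,4000);v=np.clip(255*(v/255.)**.5,0,255).astype(np.uint8)
    v=cv2.resize(v,(300,300),interpolation=cv2.INTER_AREA)
    for i in range(0,300,20):cv2.line(v,(i,0),(i,6),(0,0,255));cv2.line(v,(0,i),(6,i),(0,0,255))
    cv2.drawMarker(v,(150,150),(0,255,0),0,8)
    t.append(v)
cv2.imwrite("pics/c7.png",np.vstack([np.hstack(t[:2]),np.hstack(t[2:])]))
E
```

```text
time_s: 40.05
eef_pos: [0.6327, -0.1396, 0.1263]
eef_rot: [0.0, 1.0, 0.0, -0.0]
ft_force: [1.4, -0.1, 0.6]
gripper_width: 0.996
grip_force: 0.0
time_s: 40.8
eef_pos: [0.4575, -0.2666, 0.1257]
eef_rot: [0.002, 1.0, -0.001, 0.0]
ft_force: [0.2, 0.4, 0.8]
gripper_width: 1.003
grip_force: 0.0
```

View pics/c7.png

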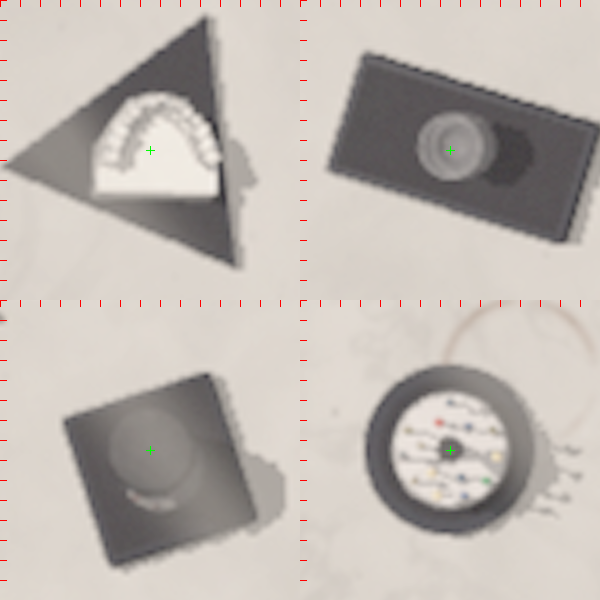

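All four are on their own stands and upright. The measured offsets are plaster about 1–3 mm, dish about 3 mm, jar about 0 and bur stand about 0. The arm is clear.

```bash
python3 -c "
from plant import job
print(job.finish_job())"
```

```text
the job is handed in; nothing more can be done
None
```

I handed the job in after about 41 s of robot time, with the bur stand, plaster model, jar and dish each upright on its own stand and within about 4 mm of its centre in the last camera check; no verdict came back.

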